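Start the loaded block of a tube heater

TASK

Start heating the tubes: press in the up-slope half of the heater's mains rocker until it is fully on, then press the zone key in front of the block that holds the tubes well down and let it go, then press the round start key well down and let it go. Press neither the stop key nor the other zone key at any time, and no key before the heater is on. Grasp and lift nothing: the tubes, the bottles and the beaker stay where they stand.

Things in the scene. Friction and masses are not known exactly. Their poses are not given: they have to be found in the camera images.
- heater: Two-block tube heater: light grey box fixed to the bench, 280 mm deep (x), 380 wide (y), 89 high. Origin under its centre on the bench; -x is the operator's side, +y its left. A dark panel there slopes up at 20 degrees, from a 50 mm high lip 140 mm before the origin to the deck. Panel, left to right: probe socket, left zone key, start, stop, right zone key, mains rocker.
- rocker (a joint): Mains rocker: V-shaped, grey, 30 mm long up the slope, 21 wide, in a 3 mm high bezel; rocks about its middle crease, 5 mm proud of the panel. 0 = off (up-slope half proud, its end 5.8 mm above the crease); 0.4 rad = on (that half level, 5 mm proud of the panel; the other half proud). Needs 3 to 5 N near the end of the half; a stiff friction hinge, it stays where it is left.
- rocker_on_half (a point): Centre of the surface of the rocker's up-slope half (pressed for ON; it has a small raised bar), 15 x 21 mm, 7.5 mm from the crease. 156 mm right of the heater's middle. While off, z points out of the panel, square to it, x up the slope; pressed on, this surface lies parallel to the panel, 3 mm lower.
- zone_left_top (a point): Centre of the top of the left zone key: grey, rectangular, 34 mm wide (y) x 18 mm, a raised dash on it, 8 mm proud of the panel, 90 mm left of the heater's middle, straight in front of the left block, which it selects. z points out of the panel, square to it, x up the slope. Travel 4 mm along -z: 1 N to start, about 5 N fully down.
- zone_left (a joint): Left zone key: 0 = out, 0.004 m = fully down; it springs back.
- zone_right_top (a point): The same for the right zone key, 90 mm right of the middle, in front of the right block, which it selects.
- zone_right (a joint): Right zone key: 0 = out, 0.004 m = fully down; it springs back.
- start_top (a point): Centre of the top of the start key: grey, round, 26 mm across, a raised triangle on it, 8 mm proud of the panel, 27 mm left of the heater's middle; axes, travel and force as for the zone keys.
- start (a joint): Start key: 0 = out, 0.004 m = fully down; it springs back.
- stop_top (a point): Centre of the top of the stop key: grey, 22 mm square, a raised square on it, 8 mm proud, 27 mm right of the middle; otherwise like the start key. Not to be pressed.
- stop (a joint): Stop key: 0 = out, 0.004 m = fully down; it springs back.
- block_tubes: The aluminium block that holds the tubes, 90 (x) x 110 (y) x 46 mm, 3 x 4 wells, fixed in the left or the right pocket of the heater, 50 mm behind and 90 mm left or right of its origin. Origin at the centre of its underside; its top is 92 mm above the bench.
- block_empty: The like aluminium block without tubes, in the other pocket.
- wash_bottle: Loose white wash bottle with a blue cap and bent spout, 70 mm across, 190 mm high, beside the heater. Origin at the centre of its foot.
- reagent_bottle: Loose amber glass bottle, 64 mm across, 140 mm high, beside the heater. Origin at the centre of its foot.
- beaker: Loose empty glass beaker, 70 mm across, 90 mm high, beside the heater. Origin at the centre of its foot.
- tube1_cap (a point): One of five loose, capped glass tubes, 16 mm across and 103 mm long, standing in the wells of the tubes' block, with 63 mm in view (top about 155 mm above the bench). This point is on its axis in the middle of the blue cap, 94 mm above its foot.
- tube2_cap (a point): The same point of another tube.
- tube3_cap (a point): The same point of another tube.
- tube4_cap (a point): The same point of another tube.
- tube5_cap (a point): The same point of another tube.
Mind the look-alikes: they are no part of the job. What is shaped like the part that bears tube2_cap but purple is not meant.

How it is judged:
On the way, in this order (a step that is already met when the one before it is completed fails the run):
1. the mains rocker is switched on (value of joint rocker above 0.32 rad and value of joint each of zone_left, zone_right, start, stop below 0.001 m), for 0.1 s.
2. with the heater on, the zone key in front of the tubes' block is pressed (value of joint rocker above 0.32 rad and value of joint start below 0.001 m and ((y of block_tubes in the frame of heater above 0 m and value of joint zone_left above 0.0025 m and value of joint zone_right below 0.001 m) or (y of block_tubes in the frame of heater below 0 m and value of joint zone_right above 0.0025 m and value of joint zone_left below 0.001 m))), for 0.05 s.
3. with that key let go, the start key is pressed (value of joint rocker above 0.32 rad and value of joint start above 0.0025 m and value of joint each of zone_left, zone_right below 0.001 m), for 0.05 s.
At the end, for the whole second after the job is handed in: The rocker is on (joint above 0.32 rad), all four keys are out again (under 1 mm in), the tubes stand in their wells within 15 mm of where they were (at the cap), and the two bottles and the beaker stand upright within 20 mm of where they were (all of step 1 and horizontal distance between each of tube1_cap, tube2_cap, tube3_cap, tube4_cap, tube5_cap and block_tubes below 0.07 m and distance of each of tube1_cap, tube2_cap, tube3_cap, tube4_cap, tube5_cap from where it was at the start of the episode below 0.015 m and angle between each of wash_bottle, reagent_bottle, beaker's own z axis and vertical below 0.1 rad and distance of each of wash_bottle, reagent_bottle, beaker from where it was at the start of the episode below 0.02 m); the robot touches nothing.
It fails at once if a key pressed (over 2 mm) while the heater is off (value of joint rocker below 0.2 rad and value of joint any of zone_left, zone_right, start, stop above 0.002 m).
It fails at once if the stop key pressed (over 2 mm) (value of joint stop above 0.002 m).
It fails at once if the zone key of the empty block pressed (over 2 mm) ((y of block_tubes in the frame of heater above 0 m and value of joint zone_right above 0.002 m) or (y of block_tubes in the frame of heater below 0 m and value of joint zone_left above 0.002 m)).
It fails at once if a tube lifted or knocked (its cap moved over 15 mm) (distance of any of tube1_cap, tube2_cap, tube3_cap, tube4_cap, tube5_cap from where it was at the start of the episode above 0.015 m).
It fails at once if a bottle or the beaker moved or lifted (over 20 mm) (distance of any of wash_bottle, reagent_bottle, beaker from where it was at the start of the episode above 0.02 m).
It also fails if it takes over 43 s, if anything falls off the work surface, if the arm or the gripper's body presses on something with over 40 N, if the wrist force passes 120 N, or if a joint passes its speed limit or range.

ROBOT

A 6-joint arm with a two-finger parallel gripper is mounted at the origin on the work surface. World frame = base frame: x ahead of the robot, y to its left, z up, the work surface at z = 0. Lengths are in m, angles in rad, forces in N, time in s.
With the tool pointing down it reaches from about 0.25 to 0.775 m from the base axis. Payload 4 kg.
Tool frame: the origin (TCP) lies at the very end of the fingers, on their centre line; the grasp point (between the pads) lies 19 mm behind it; z points along the fingers, x is the direction in which the jaws open and shut, and the axes are right-handed (so a half turn about z gives the same grasp; the last joint's range is limited). The gripper opens to 94 mm and grips with 3 to 60 N. Pads are 16 mm wide; open, the fingers measure 119 mm over their backs; the gripper's body (75 mm by 177 mm) begins 78 mm behind the grasp point.
Start: joints at [1.149, 0.087, 1.371, -0, 1.684, -0.103], TCP at [0.172, 0.522, 0.18] pointing down, gripper open.
Joint ranges: [-3.1, 3.1], [-0.76, 2.03], [0.27, 2.55], [-1.08, 4.22], [0.17, 2.65], [-2.57, 2.57]. Speed limits (rad/s): [2.79, 2.79, 3.14, 3.14, 3.14, 3.14].

INTERFACE

Orientations are given as a rotation vector (axis times angle).
In Python, from rig import ctrl gives the robot as it stands. Calls block until the motion is done:
- ctrl.move_to(position, orientation): joint-space move of the TCP to a pose.
- ctrl.movel(position, orientation=None, v=0.15, stop_force=None): straight line of the TCP; orientation=None keeps the orientation; v is the mean speed in m/s. With stop_force (N) it stops when the force on the tool has changed by that much, and returns True; else False.
- ctrl.movej(angles): joint-space move.
- ctrl.command_gripper(opening, force=None): opening from 0.0 (shut) to 1.0 (fully open); force is the grip in N (None keeps the last); returns when the fingers have stopped.
- ctrl.sleep(seconds).
- ctrl.inverse_kinematics(position, orientation): joint angles nearest the present ones, or None.
- ctrl.camera(name): name is "side" or "top"; returns a dict with "pixels" (400x640x3 uint8, red, green, blue), "intrinsics" (3x3 intrinsics, pixels), "xyz" and "attitude" of the camera in the world. Camera axes: x right, y up, looking along -z (the intrinsics and any distortion apply to the point x, -y, -z); pixel columns grow to the right and rows downward; lengths in m; the calibration is good to about 2 mm. A picture is of the moment at which its call begins. There is no depth.
A pose or a line that the arm cannot do raises ctrl.IKError and nothing moves.
- ctrl.sign_off(): hands the job in, once; it reports no verdict.
Trained networks look in a picture, given as the dict that the camera call returned (one of the last four; its "shot" number tells which), for a name from the list of things; names that differ only in an ending like _2 or _b are one class to them, and where a whole thing is asked for, a point or a joint stands for the part that bears it (a point fixed in the world has none). Each returns a list of dicts, best first, with "p" (0 to 1); they miss things now and then, are a little off and sometimes report something else, mostly with a low value. They report only what shows in the picture. A call takes as long as a camera call. They do not tell look-alikes from the thing itself.
- ctrl.recognise(picture, thing): "at" ([x, y, z] in m, in world coordinates, good to about 4 mm: the middle of the surface that is visible of it).
- ctrl.outline_of(picture, thing): "region" (400x640 bool, what is visible of it).
- ctrl.pinpoint(picture, thing): "at" ([x, y, z] in m, in world coordinates, good to about 4 mm: a listed point, or the origin of a listed thing).
Readings, each from a call of its own:
- ctrl.get_time_s(): time.
- ctrl.get_qpos(): joint angles.
- ctrl.get_joint_vel(): joint speeds.
- ctrl.get_tau(): joint torques, N m.
- ctrl.get_eef_pos(): TCP position.
- ctrl.get_orientation(): TCP orientation.
- ctrl.get_contact_force(): force on the tool from outside, world axes, zero at the start.
- ctrl.get_moment(): the same for the moment, N m.
- ctrl.get_gripper_width(): opening from 0.0 (shut) to 1.0 (fully open).
Only numpy, scipy, OpenCV 4.12 (cv2) and the standard library are available. Lean on these libraries where they do the work, as an engineer would, in place of code of your own. Each camera call takes 0.05 s, during which the arm holds its last target.

## Working session

There is one attempt and no reset: what is moved stays moved. The work goes in short steps, each a Python script; the robot and the scene stay as the last script left them, time stands still between calls to the robot, and variables do not carry over. Pictures are saved under pics/ and viewed, and the job is handed in when it is done.

```bash
mkdir -p pics; ls; cat > h.py <<'E'
import numpy as np, cv2
from rig import ctrl
def shot(n,name):
    p=ctrl.camera(n); cv2.imwrite('pics/'+name,p['pixels'][:,:,::-1]); return p
E
python3 - <<'E'
from h import *
for n in ['top','side']:
    p=shot(n,n+'0.png'); print(n,p['xyz'],p['attitude'],p['intrinsics'],[k for k in p])
    for t in ['heater','rocker_on_half','zone_left_top','zone_right_top','start_top','stop_top','block_tubes','block_empty','wash_bottle','reagent_bottle','beaker','tube1_cap']:
        print(t,[(np.round(d['at'],3).tolist(),round(d['p'],2)) for d in ctrl.pinpoint(p,t)][:7])
print(ctrl.get_time_s(),ctrl.get_orientation())
E
```

```text
pics
top [ 0.53562788 -0.00595988  1.44066392] [ 0.09956881 -0.07807832 -1.54794169] [[481.61710544   0.         323.16056709]
 [  0.         481.61710544 203.74002456]
 [  0.           0.           1.        ]] ['pixels', 'intrinsics', 'xyz', 'attitude', 'shot']
heater [([0.615, -0.096, -0.0], 0.57)]
rocker_on_half [([0.499, -0.234, 0.076], 0.49)]
zone_left_top [([0.535, 0.009, 0.073], 0.57)]
zone_right_top [([0.493, -0.164, 0.073], 0.46)]
start_top [([0.521, -0.051, 0.072], 0.6)]
stop_top [([0.508, -0.108, 0.072], 0.43)]
block_tubes [([0.681, -0.021, 0.05], 0.93)]
block_empty [([0.643, -0.198, 0.046], 0.62)]
wash_bottle [([0.732, 0.15, 0.0], 0.75), ([0.706, -0.038, 0.148], 0.17)]
reagent_bottle [([0.577, -0.378, -0.001], 0.89), ([0.498, -0.234, 0.076], 0.27), ([0.68, -0.021, 0.05], 0.2)]
beaker [([0.559, 0.17, 0.003], 0.98)]
tube1_cap [([0.558, 0.171, -0.001], 0.6), ([0.642, -0.052, 0.146], 0.36)]
side [ 0.58219269 -0.6134611   0.71289833] [ 0.82031709 -0.05251411 -0.13955412] [[386.30434366   0.         322.47216416]
 [  0.         386.30434366 192.10105426]
 [  0.           0.           1.        ]] ['pixels', 'intrinsics', 'xyz', 'attitude', 'shot']
heater [([0.682, -0.022, 0.046], 0.43)]
rocker_on_half [([0.496, -0.236, 0.076], 0.65)]
zone_left_top [([0.535, 0.006, 0.076], 0.53), ([0.522, -0.055, 0.077], 0.42)]
zone_right_top [([0.494, -0.168, 0.074], 0.43)]
start_top [([0.678, -0.018, 0.047], 0.59), ([0.52, -0.056, 0.071], 0.47)]
stop_top [([0.512, -0.106, 0.072], 0.53)]
block_tubes [([0.68, -0.018, 0.049], 0.8), ([0.534, 0.011, 0.078], 0.73), ([0.497, -0.237, 0.075], 0.72)]
block_empty [([0.641, -0.198, 0.05], 0.56)]
wash_bottle [([0.73, 0.154, -0.003], 0.95)]
reagent_bottle []
beaker [([0.558, 0.175, -0.003], 0.6), ([0.519, -0.052, 0.071], 0.42)]
tube1_cap [([0.647, -0.056, 0.146], 0.78), ([0.519, -0.055, 0.07], 0.52)]
1.3 [-2.54583020e+00 -1.84061909e+00 -1.45311946e-04]
```

View pics/top0.png

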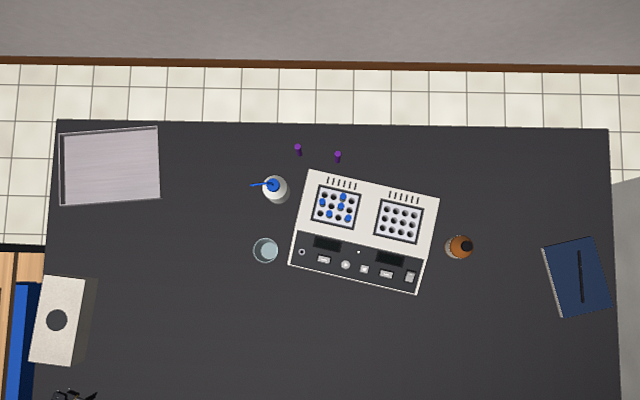

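View pics/side0.png

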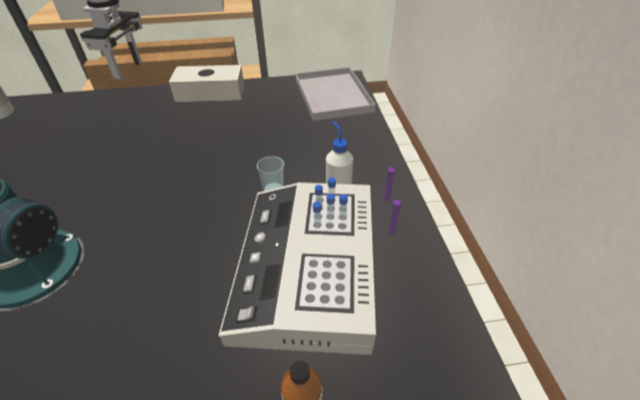

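```bash
cat > fit.py <<'E'
from h import *
from scipy.optimize import least_squares
from scipy.spatial.transform import Rotation as R
def proj(p,X):
    Rm=R.from_rotvec(p['attitude']).as_matrix(); c=(np.atleast_2d(X)-p['xyz'])@Rm
    q=np.c_[c[:,0],-c[:,1],-c[:,2]]@p['intrinsics'].T; return q[:,:2]/q[:,2:]
T=np.tan(np.radians(20)); C=np.cos(np.radians(20)); S=np.sin(np.radians(20))
def panel(s,y,h): # s along slope from lip, h above panel
    return np.array([-.14+s*C-h*S,y,.05+s*S+h*C])
def world(q,P):
    return R.from_euler('z',q[2]).apply(P)+[q[0],q[1],0]
E
python3 - <<'E'
from fit import *
import pickle
pts={}; ol=[]
P={n:ctrl.camera(n) for n in ['top','side']}
ys=dict(rocker_on_half=-.156,zone_left_top=.09,zone_right_top=-.09,start_top=.027,stop_top=-.027)
obs=[];cen=[]
for n in P:
    for k in ys:
        for d in ctrl.pinpoint(P[n],k)[:1]: obs.append((k,d['at']))
        for d in ctrl.outline_of(P[n],k)[:1]:
            m=d['region']; v,u=np.nonzero(m); cen.append((n,k,u.mean(),v.mean(),m.sum(),d['p']))
for n in P:
    for d in ctrl.pinpoint(P[n],'block_tubes')[:1]: obs.append(('bt',d['at']))
    for d in ctrl.pinpoint(P[n],'block_empty')[:1]: obs.append(('be',d['at']))
def pos(q,k):
    if k=='bt': L=np.array([.05,.09,.046])
    elif k=='be': L=np.array([.05,-.09,.046])
    elif k[0]=='r':L=panel(q[4],ys[k],8)if 0 else panel(q[4],ys[k],.005+.0029)
    else: L=panel(q[3],ys[k],.008)
    return world(q,L)
f=lambda q:np.concatenate([(pos(q,k)-a) for k,a in obs])
s=least_squares(f,[.615,-.096,-.23,.05,.05],loss='soft_l1',f_scale=.004); q=s.x
print(q.round(4)); 
for k,a in obs: print(k,(1e3*(np.array(a)-pos(q,k))).round(1))
for c in cen: print(c[0],c[1],np.round(c[2:],2), proj(P[c[0]],pos(q,c[1])).round(2))
pickle.dump((q,P),open('q.pkl','wb')); print(ctrl.get_time_s())
# overlay
for n in P:
    im=cv2.resize(P[n]['pixels'][:,:,::-1],None,fx=4,fy=4,interpolation=cv2.INTER_CUBIC)
    def pl(L,col):
        uv=proj(P[n],world(q,np.array(L)));cv2.polylines(im,[np.int32((uv+.5)*4)],True,col,1)
    pl([[-.14,.19,.05],[-.14,-.19,.05],[-.14+.039/T,-.19,.089],[.14,-.19,.089],[.14,.19,.089],[-.14+.039/T,.19,.089]],(0,255,0))
    for k,w,l in [('zone_left_top',.034,.018),('zone_right_top',.034,.018),('start_top',.026,.026),('stop_top',.022,.022)]:
        y=ys[k];pl([panel(q[3]+a*l/2,y+b*w/2,.008) for a,b in[(1,1),(1,-1),(-1,-1),(-1,1)]],(0,0,255))
    r=q[4]-.0075; pl([panel(r,-.156+.0105,.005),panel(r,-.156-.0105,.005),panel(r+.0138,-.1665,.0108),panel(r+.0138,-.1455,.0108)],(0,0,255))
    c=proj(P[n],world(q,np.array([[-.08,-.05,.07]])))[0]*4
    u,v=int(c[0]),int(c[1]); cv2.imwrite(f'pics/ov_{n}.png',im[max(0,v-300):v+300,max(0,u-400):u+400])
E
```

```text
[ 0.614  -0.1011 -0.2108  0.0441  0.0607]
rocker_on_half [1.5 3.  1.7]
start_top [-0.3  4.5  0.2]
stop_top [-16.4 -62.7  -1.3]
rocker_on_half [-0.3  0.5 -4.1]
zone_left_top [ 3.8 -1.4  1. ]
zone_right_top [ 0.6 -0.7 -0.5]
start_top [-0.8 -1.2  0.4]
stop_top [ 1.1 -0.3 -0.7]
bt [-0.7  1.3  1.6]
be [-1.  -0.4  0.9]
bt [2.2 3.8 0.4]
be [-0.8 -2.2  4.1]
top rocker_on_half [409.88 276.1   69.     0.47] [[411.14 274.16]]
top zone_left_top [323.32 258.56  81.     0.48] [[324.21 259.21]]
top zone_right_top [364.03 268.18  65.     0.72] [[386.59 274.09]]
top stop_top [458.87 246.33 591.     0.71] [[364.69 268.86]]
side rocker_on_half [245.35 313.68 201.     0.6 ] [[248.56 313.32]]
side zone_left_top [264.49 216.93  71.     0.52] [[264.3  216.24]]
side zone_right_top [3.3950e+02 1.6208e+02 9.8900e+02 4.6000e-01] [[248.   283.47]]
side stop_top [264.68 216.54  76.     0.57] [[254.31 257.42]]
2.6
```

View pics/ov_top.png

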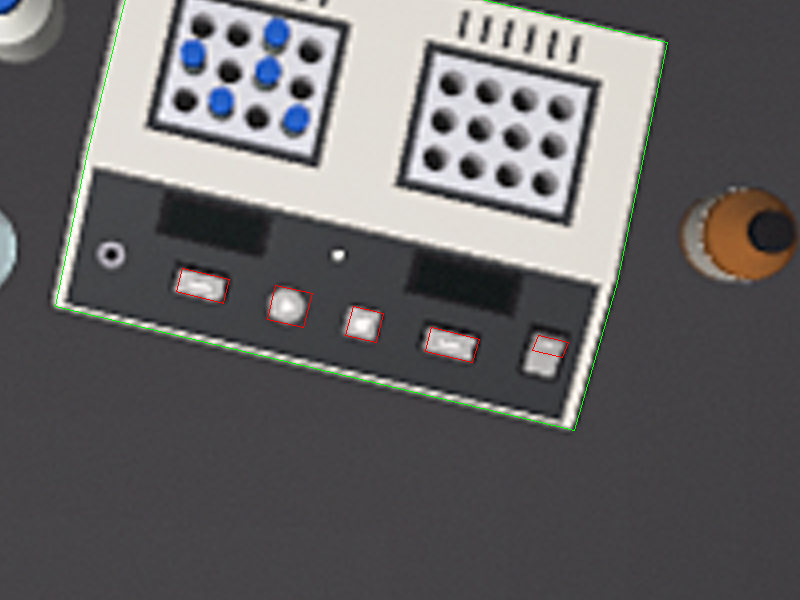

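View pics/ov_side.png

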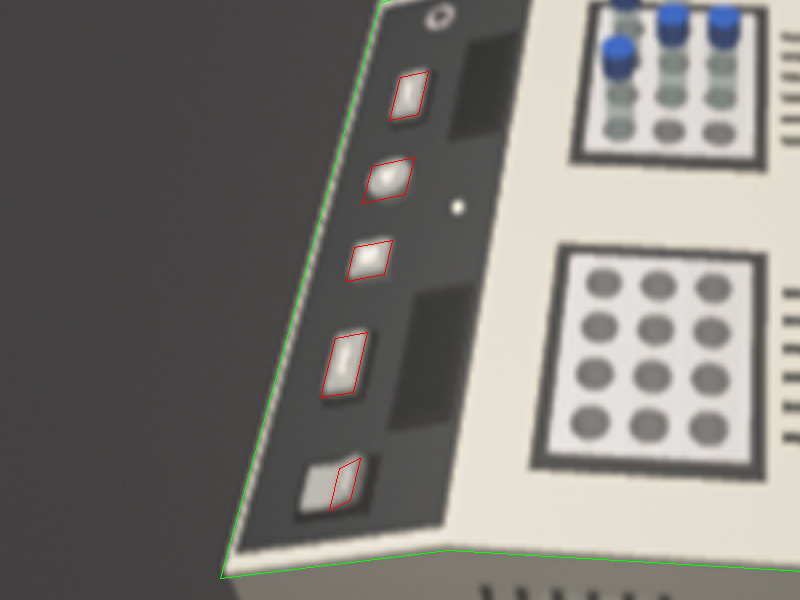

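```bash
python3 - <<'E'
import cv2,numpy as np
a=cv2.imread('pics/ov_top.png')[300:410,480:620];b=cv2.imread('pics/ov_side.png')[430:540,270:410]
cv2.imwrite('pics/z.png',cv2.resize(np.hstack([a,b]),None,fx=2.85,fy=4))
import pickle
q,P=pickle.load(open('q.pkl','rb'))
cc=[]
for n,u,v,w,h in [('top',411,275,20,20),('side',247,314,30,20)]:
    g=P[n]['pixels'][v-h//2:v+h//2,u-w//2:u+w//2]
    cc.append(cv2.resize(g[:,:,::-1],(400,400),interpolation=cv2.INTER_NEAREST))
cv2.imwrite('pics/z2.png',np.hstack(cc))
E
```

```text
(no output)
```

View pics/z.png

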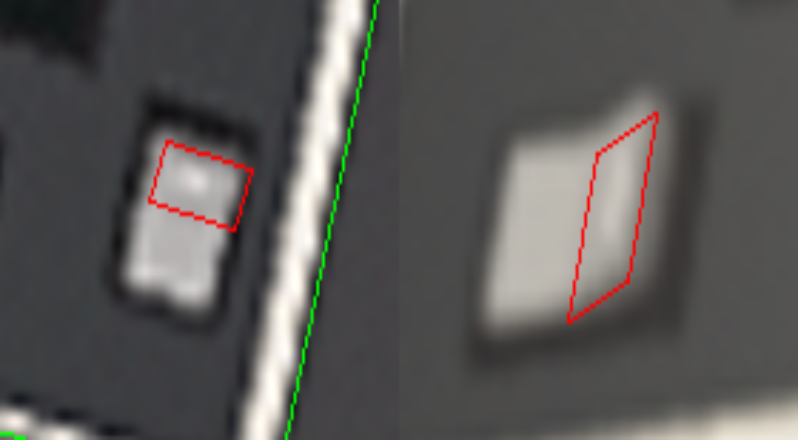

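View pics/z2.png

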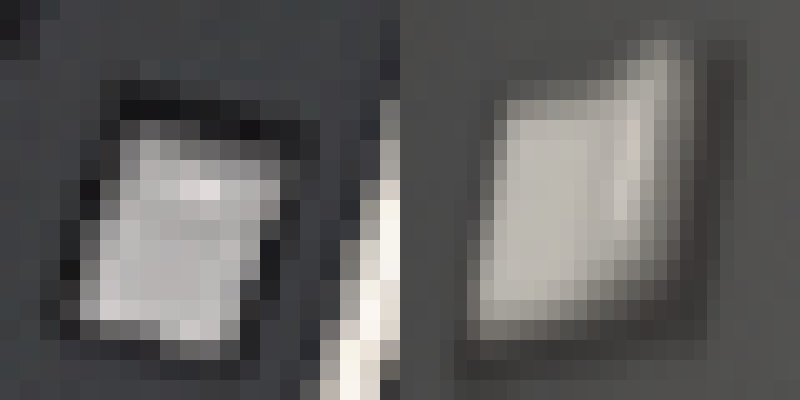

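```bash
cat > mot.py <<'E'
from fit import *
import pickle
q,_=pickle.load(open('q.pkl','rb'))
Rz=R.from_euler('z',q[2])
def ori(sg):
    z=np.array([S,0,-C]);x=np.array([0,sg,0.]);y=np.cross(z,x)
    return (Rz*R.from_matrix(np.c_[x,y,z])).as_rotvec()
W=lambda s,y,h: world(q,panel(s,y,h))
ROCK=(q[4]-.0075+.011,-.1545); ZL=(q[3],.09); ST=(q[3],.027)
E
python3 - <<'E'
from mot import *
for sg in (1,-1):
    for t in (ROCK,ZL,ST):
        for h in (.1,.0,):
            j=ctrl.inverse_kinematics(W(*t,h),ori(sg)); print(sg,h,W(*t,h).round(3),None if j is None else np.round(j,2))
print(ctrl.get_contact_force())
E
```

```text
1 0.1 [ 0.47  -0.228  0.166] [-0.67 -0.25  1.75  0.16  1.32 -2.05]
1 0.0 [ 0.504 -0.235  0.072] [-0.64 -0.12  1.83  0.16  1.11 -2.04]
1 0.1 [0.503 0.015 0.159] [-0.04 -0.29  1.8  -0.06  1.29 -1.39]
1 0.0 [0.536 0.008 0.065] [-0.05 -0.16  1.88 -0.06  1.07 -1.39]
1 0.1 [ 0.49  -0.047  0.159] [-0.21 -0.33  1.83 -0.    1.29 -1.57]
1 0.0 [ 0.523 -0.054  0.065] [-0.21 -0.19  1.91 -0.    1.07 -1.57]
-1 0.1 [ 0.47  -0.228  0.166] [-0.67 -0.25  1.75  0.16  1.32  1.1 ]
-1 0.0 [ 0.504 -0.235  0.072] [-0.64 -0.12  1.83  0.16  1.11  1.1 ]
-1 0.1 [0.503 0.015 0.159] [-0.04 -0.29  1.8  -0.06  1.29  1.75]
-1 0.0 [0.536 0.008 0.065] [-0.05 -0.16  1.88 -0.06  1.07  1.75]
-1 0.1 [ 0.49  -0.047  0.159] [-0.21 -0.33  1.83 -0.    1.29  1.57]
-1 0.0 [ 0.523 -0.054  0.065] [-0.21 -0.19  1.91 -0.    1.07  1.57]
[-0.51298648  0.68389478 -1.13515409]
```

```bash
python3 - <<'E'
from mot import *
o=ori(-1)
ctrl.command_gripper(0.0,20)
p=ctrl.get_eef_pos(); ctrl.movel([p[0],p[1],.32],v=.25)
ctrl.move_to(W(*ROCK,.2),o); ctrl.movel(W(*ROCK,.03),v=.15)
print(ctrl.get_eef_pos()-W(*ROCK,.03),ctrl.get_time_s(),ctrl.get_contact_force())
for n in ['side','top']:
    p=shot(n,n+'1.png')
    c=(proj(p,W(*ROCK,.03))[0]).astype(int);print(proj(p,W(*ROCK,.03)),proj(p,W(*ROCK,.008)))
    im=p['pixels'][c[1]-50:c[1]+50,c[0]-60:c[0]+60,::-1]
    cv2.imwrite(f'pics/c_{n}.png',cv2.resize(im,None,fx=6,fy=6,interpolation=cv2.INTER_CUBIC))
E
```

```text
[ 0.00048916 -0.00038632  0.00118803] 8.7667 [-0.44237445 -0.31565203  0.15804893]
[[244.64219045 305.98494745]] [[250.4083714  312.29354185]]
[[411.62605056 275.81688837]] [[410.93550067 272.90602231]]
```

View pics/c_side.png

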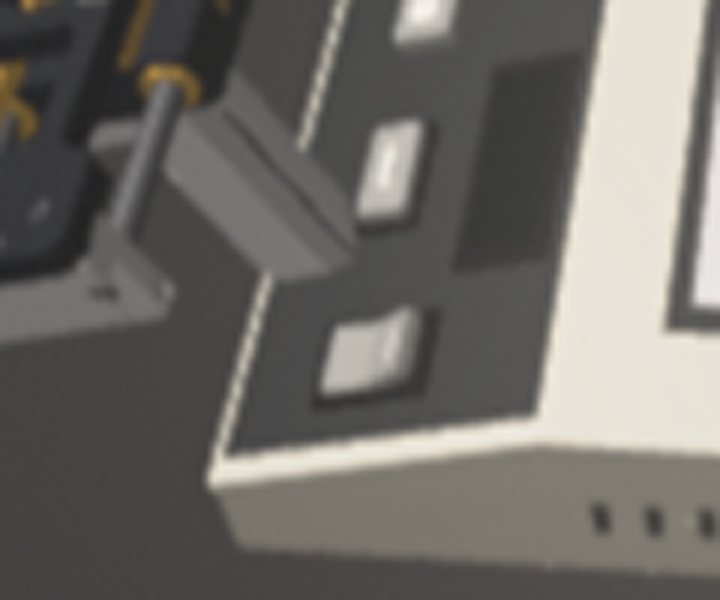

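View pics/top1.png

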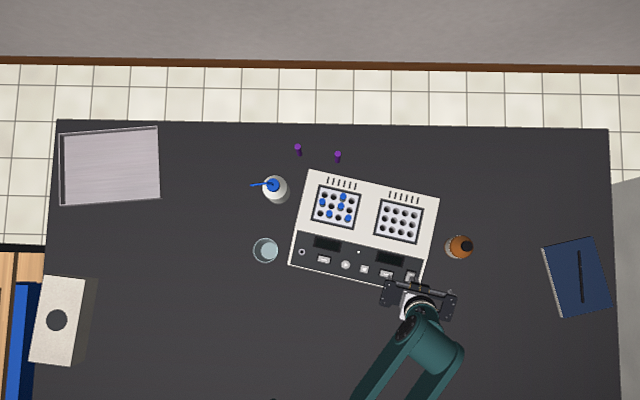

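```bash
python3 - <<'E'
from mot import *
print(ctrl.get_gripper_width(), ctrl.get_eef_pos(), W(*ROCK,.03))
o=ctrl.get_orientation(); print(R.from_rotvec(o).as_matrix().round(3))
p=ctrl.camera('side')
im=cv2.resize(p['pixels'][270:330,190:270,::-1],None,fx=10,fy=10,interpolation=cv2.INTER_CUBIC)
t=ctrl.get_eef_pos();M=R.from_rotvec(o).as_matrix()
for v,c in [((0,0,0),(0,0,255)),((.0125,0,0),(0,255,0)),((0,.008,0),(255,0,0)),((0,0,-.05),(0,255,255))]:
    u=(proj(p,t+M@np.array(v))[0]-[190,270]+.5)*10; cv2.circle(im,tuple(int(a) for a in u),6,c,-1)
cv2.imwrite('pics/d_side.png',im)
p=ctrl.camera('top'); c=proj(p,t)[0].astype(int)-[40,30]
im=cv2.resize(p['pixels'][c[1]:c[1]+60,c[0]:c[0]+80,::-1],None,fx=10,fy=10,interpolation=cv2.INTER_CUBIC)
for v,cc in [((0,0,0),(0,0,255)),((.0125,0,0),(0,255,0)),((0,.008,0),(255,0,0)),((0,0,-.05),(0,255,255))]:
    u=(proj(p,t+M@np.array(v))[0]-c+.5)*10; cv2.circle(im,tuple(int(a) for a in u),6,cc,-1)
cv2.imwrite('pics/d_top.png',im)
E
```

```text
0.004534299255911471 [ 0.49425286 -0.23375587  0.10153419] [ 0.4937478  -0.23331846  0.10014632]
[[-0.209 -0.918  0.336]
 [-0.978  0.196 -0.073]
 [ 0.001 -0.344 -0.939]]
```

View pics/d_side.png

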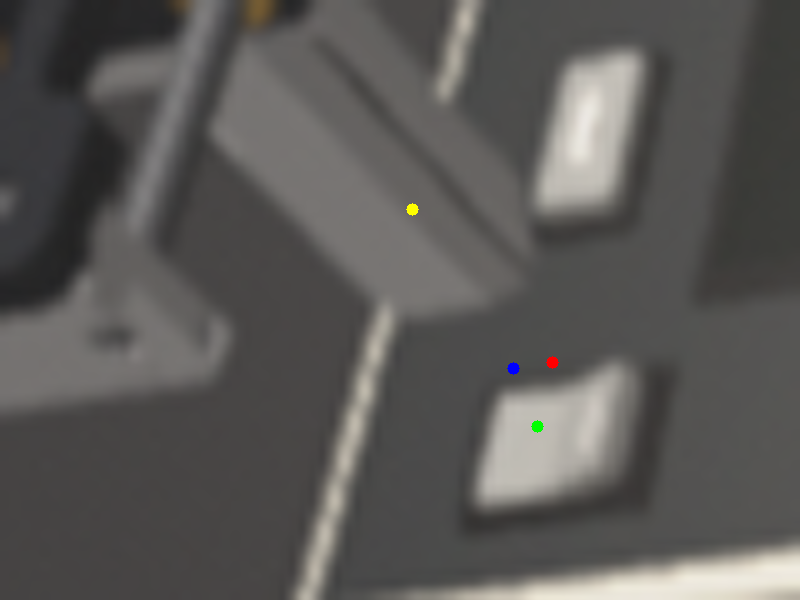

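View pics/d_top.png

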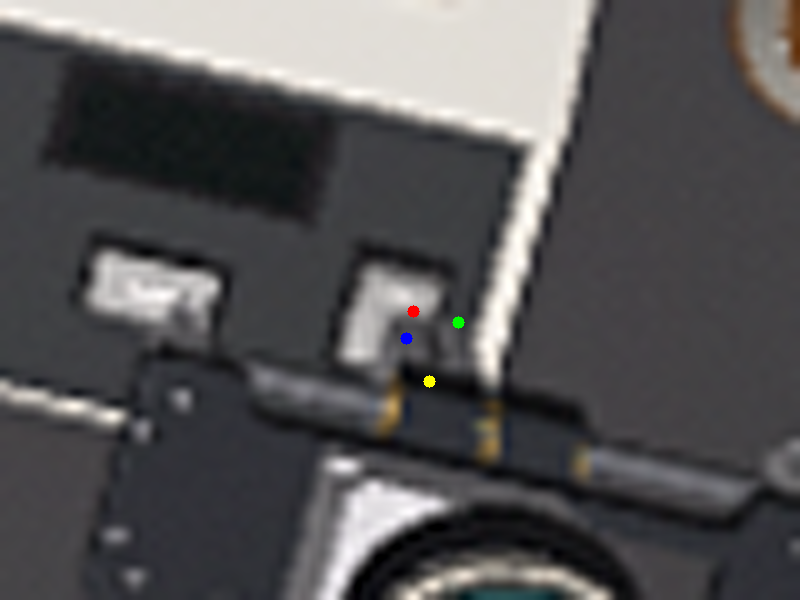

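```bash
python3 - <<'E'
from mot import *
_,P=pickle.load(open('q.pkl','rb'))
t=np.array([.172,.522,.18]);M=R.from_rotvec([-2.54583,-1.840619,0]).as_matrix()
outs=[]
for n in P:
    p=P[n];c=np.clip(proj(p,t)[0].astype(int)-[20,20],0,[600,360])
    im=cv2.resize(p['pixels'][c[1]:c[1]+40,c[0]:c[0]+40,::-1],None,fx=10,fy=10,interpolation=cv2.INTER_CUBIC)
    for v,cc in [((0,0,0),(0,0,255)),((.047,0,0),(0,255,0)),((-.047,0,0),(0,255,0)),((0,0,-.05),(0,255,255))]:
        u=(proj(p,t+M@np.array(v))[0]-c+.5)*10; cv2.circle(im,tuple(int(a) for a in u),4,cc,-1)
    outs.append(im); print(n,c,proj(p,t))
cv2.imwrite('pics/e.png',np.hstack(outs))
# current
p=ctrl.camera('top')
im=p['pixels'][255:300,385:445,::-1].astype(float); im=np.clip(im*1.8,0,255).astype(np.uint8)
cv2.imwrite('pics/f.png',cv2.resize(im,None,fx=13,fy=13,interpolation=cv2.INTER_CUBIC))
E
```

```text
top [ 97 360] [[117.77217304 398.65309414]]
side [111  60] [[131.6016554   80.08151292]]
```

View pics/e.png

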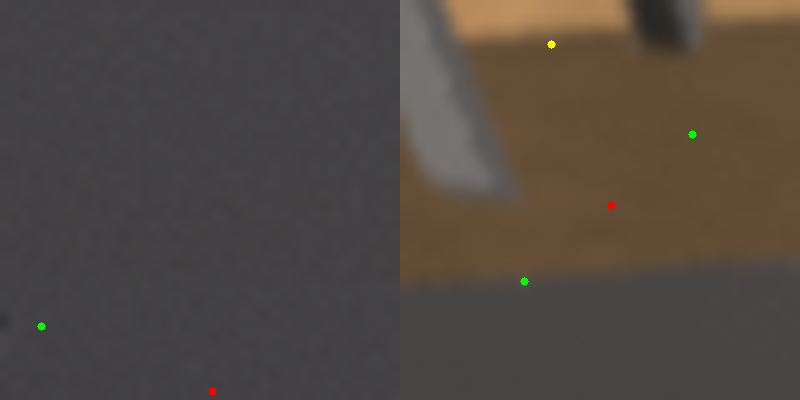

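View pics/f.png

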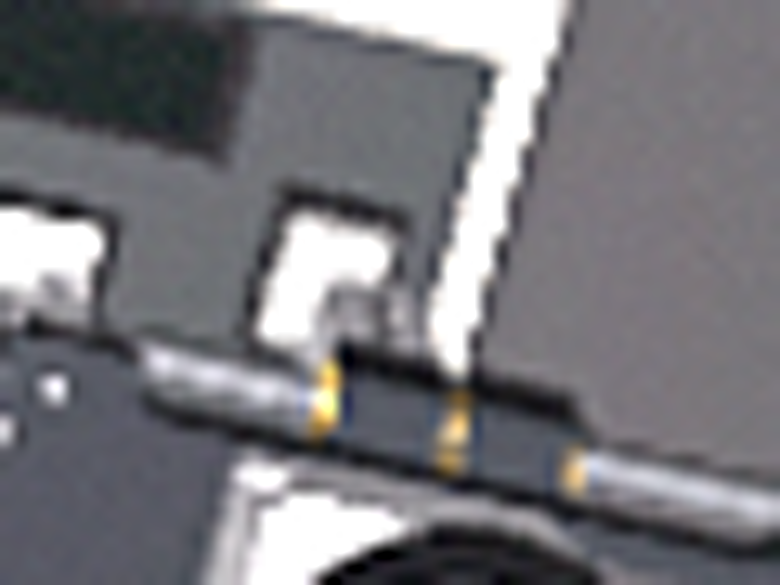

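```bash
cat >> mot.py <<'E'
def sh(t):
    p=Rz.inv().apply(ctrl.get_eef_pos()-np.array([q[0],q[1],0])); d=p-panel(t[0],t[1],0)
    return (np.array([d@[C,0,S],d[1],d@[-S,0,C]])*1e3).round(2)
E
python3 - <<'E'
from mot import *
r=ctrl.movel(W(*ROCK,-.028),v=.03,stop_force=2.5)
print(r,sh(ROCK),ctrl.get_contact_force(),ctrl.get_time_s())
p=ctrl.camera('side')
cv2.imwrite('pics/g.png',cv2.resize(p['pixels'][280:340,200:280,::-1],None,fx=10,fy=10,interpolation=cv2.INTER_CUBIC))
p=ctrl.camera('top')
im=np.clip(p['pixels'][255:300,385:445,::-1]*1.8,0,255).astype(np.uint8)
cv2.imwrite('pics/g2.png',cv2.resize(im,None,fx=13,fy=13,interpolation=cv2.INTER_CUBIC))
E
```

```text
True [ -0.11   0.11 -16.45] [ 0.29275828 -0.38767201  1.6882616 ] 10.4
```

View pics/g.png

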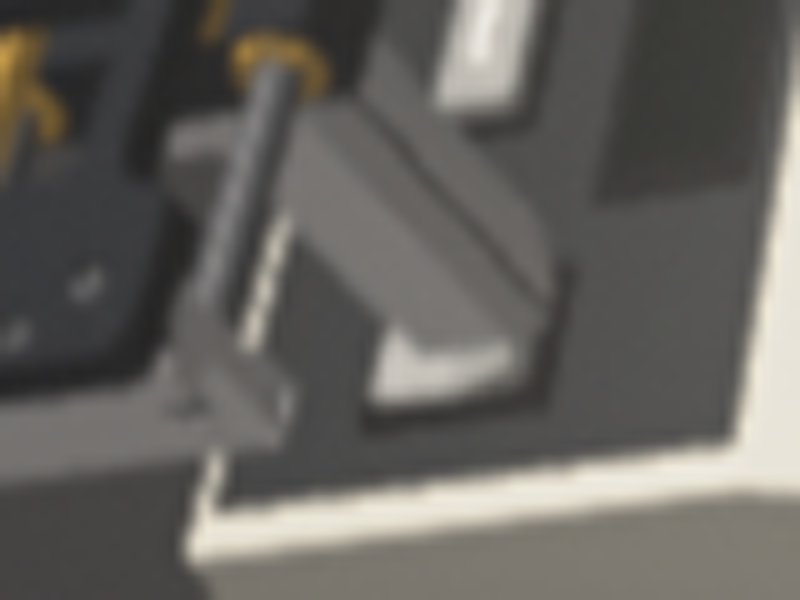

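View pics/g2.png

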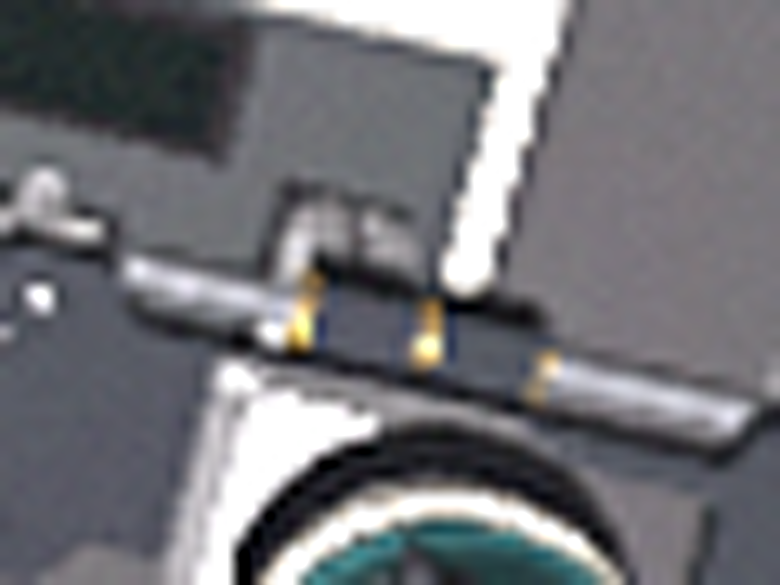

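```bash
python3 - <<'E'
from mot import *
K=(ROCK[0]+.002,ROCK[1]-.0005)
ctrl.movel(W(*ROCK,-.012),v=.05); ctrl.movel(W(*K,-.012),v=.05)
r=ctrl.movel(W(*K,-.030),v=.025,stop_force=14)
print(r,sh(K),ctrl.get_contact_force(),ctrl.get_time_s())
ctrl.sleep(.2); print(sh(K),ctrl.get_contact_force())
ctrl.movel(W(*K,.0),v=.08)
p=shot('side','h0.png')
cv2.imwrite('pics/h.png',cv2.resize(p['pixels'][280:340,200:280,::-1],None,fx=10,fy=10,interpolation=cv2.INTER_CUBIC))
print(ctrl.get_time_s(),ctrl.get_contact_force())
E
```

```text
True [  1.11  -0.12 -20.82] [-3.3193599   0.78670946  5.11311454] 11.4833
[  1.13  -0.11 -20.8 ] [-3.54229505  1.34938497  5.52565294]
12.15 [-0.01090405  0.43001718 -0.54945405]
```

View pics/h.png

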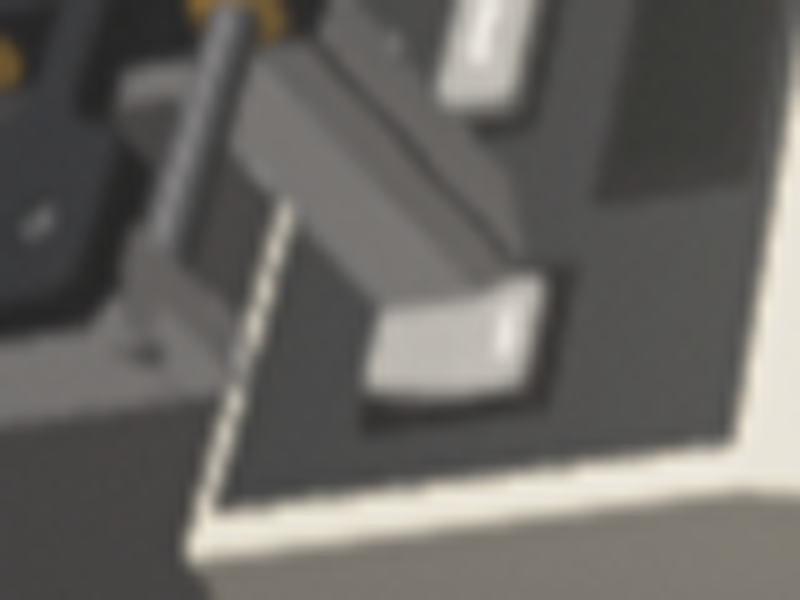

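```bash
python3 - <<'E'
from mot import *
K=(ROCK[0]+.003,ROCK[1]-.0005)
ctrl.movel(W(*K,-.015),v=.08)
for i in range(40):
    r=ctrl.movel(W(*K,-.019-.001*i),v=.02,stop_force=None)
    f=ctrl.get_contact_force(); print(i,sh(K),f.round(1),round(float(f@Rz.apply([-S,0,C])),1))
    if np.linalg.norm(f)>20 or i>9: break
print(ctrl.get_time_s())
ctrl.movel(W(*K,-.019),v=.08);ctrl.movel(W(*K,.03),v=.15)
p=shot('side','i0.png')
cv2.imwrite('pics/i.png',cv2.resize(p['pixels'][280:340,200:280,::-1],None,fx=10,fy=10,interpolation=cv2.INTER_CUBIC))
print(ctrl.get_time_s(),ctrl.get_contact_force())
E
```

```text
0 [ 1.0e-02 -1.0e-02 -1.9e+01] [ 0.5 -0.6 -0. ] -0.2
1 [ 1.000e-02 -3.000e-02 -1.996e+01] [0.1 0.7 0. ] 0.1
2 [  0.32  -0.12 -20.72] [-0.1  0.4  1.2] 1.2
3 [  0.4   -0.11 -20.87] [-4.2  1.5  6.6] 7.7
4 [  0.45  -0.12 -20.97] [-8.1  3.5 11.5] 13.8
5 [  0.53  -0.18 -21.08] [-11.8   4.9  17.1] 20.4
14.0917
14.8667 [ 0.42818598 -0.27083303 -0.29086461]
```

View pics/i.png

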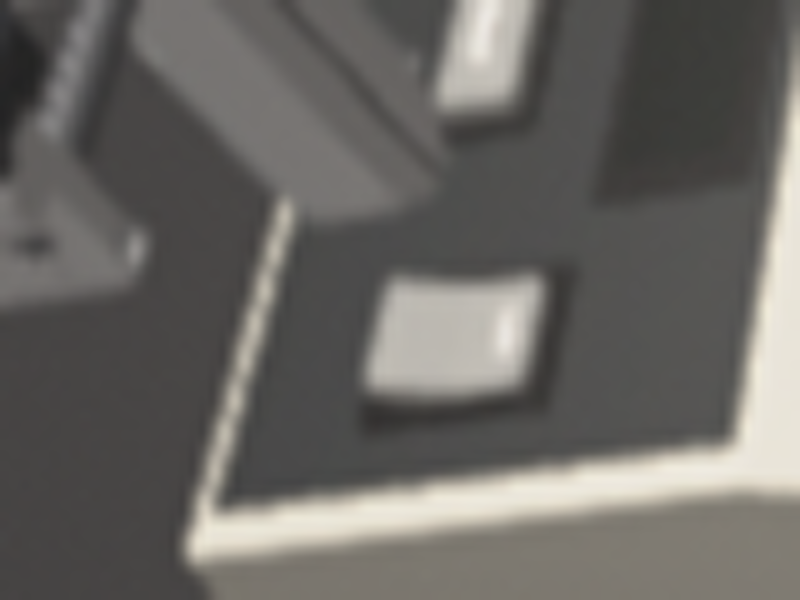

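```bash
cat >> mot.py <<'E'
def press(K,fmax=12):
    n=Rz.apply([-S,0,C])
    ctrl.movel(W(*K,-.013),v=.15)
    for i in range(14):
        ctrl.movel(W(*K,-.016-.0008*i),v=.02)
        f=ctrl.get_contact_force(); print(i,sh(K),round(float(f@n),1))
        if f@n>fmax: break
    ctrl.sleep(.15)
    print(ctrl.get_time_s())
E
python3 - <<'E'
from mot import *
print(ZL)
ctrl.movel(W(*ZL,.03),v=.2)
press(ZL)
p=shot('side','j0.png')
cv2.imwrite('pics/j.png',cv2.resize(p['pixels'][190:250,225:305,::-1],None,fx=10,fy=10,interpolation=cv2.INTER_CUBIC))
ctrl.movel(W(*ZL,.02),v=.1)
p=shot('side','k0.png')
cv2.imwrite('pics/k.png',p['pixels'][:,:,::-1])
print(ctrl.get_time_s(),ctrl.get_contact_force())
E
```

```text
(np.float64(0.04409749369385891), 0.09)
0 [  0.7    0.06 -15.3 ] -0.2
1 [  0.1    0.06 -16.63] -0.1
2 [  0.2    0.08 -17.46] 0.5
3 [  0.18   0.06 -18.27] 1.5
4 [  0.25   0.08 -19.05] 2.1
5 [  0.21   0.09 -19.86] 2.4
6 [  0.23   0.06 -20.65] 4.0
7 [  0.21   0.08 -21.45] 4.1
8 [  0.26   0.09 -21.61] 10.1
9 [  0.29   0.09 -21.76] 13.8
19.3833
20.0667 [-0.49407903 -0.0780983  -1.09870821]
```

View pics/j.png

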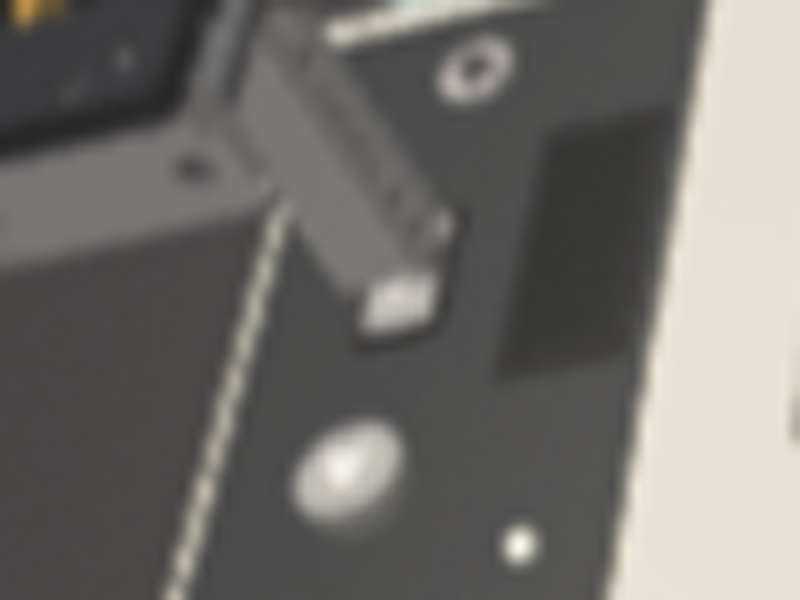

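View pics/k.png

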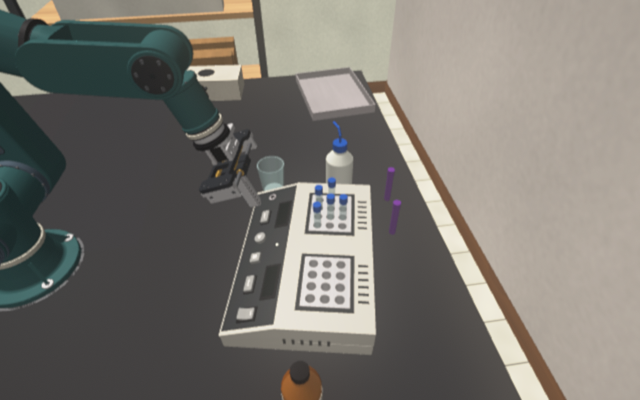

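```bash
python3 - <<'E'
from mot import *
K=(ST[0],.0255)
ctrl.movel(W(*K,.02),v=.15)
press(K)
p=shot('side','l0.png')
cv2.imwrite('pics/l.png',cv2.resize(p['pixels'][210:270,220:300,::-1],None,fx=10,fy=10,interpolation=cv2.INTER_CUBIC))
ctrl.movel(W(*K,.05),v=.15); ctrl.movel(W(*K,.16),v=.25)
p=shot('side','m_side.png');p=shot('top','m_top.png')
for t in ['wash_bottle','reagent_bottle','beaker']: print(t,[np.round(d['at'],3) for d in ctrl.pinpoint(p,t)[:1]])
print(ctrl.get_time_s(),ctrl.get_contact_force())
E
```

```text
0 [  0.56   0.12 -15.44] 0.9
1 [  0.14  -0.04 -16.62] 0.3
2 [  0.17  -0.06 -17.53] 0.7
3 [  0.21  -0.03 -18.26] 1.8
4 [  0.2   -0.03 -19.06] 1.7
5 [  0.19  -0.04 -19.89] 3.1
6 [  0.2   -0.04 -20.69] 4.3
7 [  0.24  -0.03 -21.46] 4.4
8 [  0.24  -0.04 -21.69] 9.4
9 [  0.3   -0.04 -21.81] 14.4
23.7167
wash_bottle [array([ 0.729,  0.151, -0.003])]
reagent_bottle [array([0.688, 0.017, 0.147])]
beaker [array([ 0.558,  0.17 , -0.001])]
25.25 [ 0.30723537 -0.40342418 -0.32733035]
```

View pics/l.png

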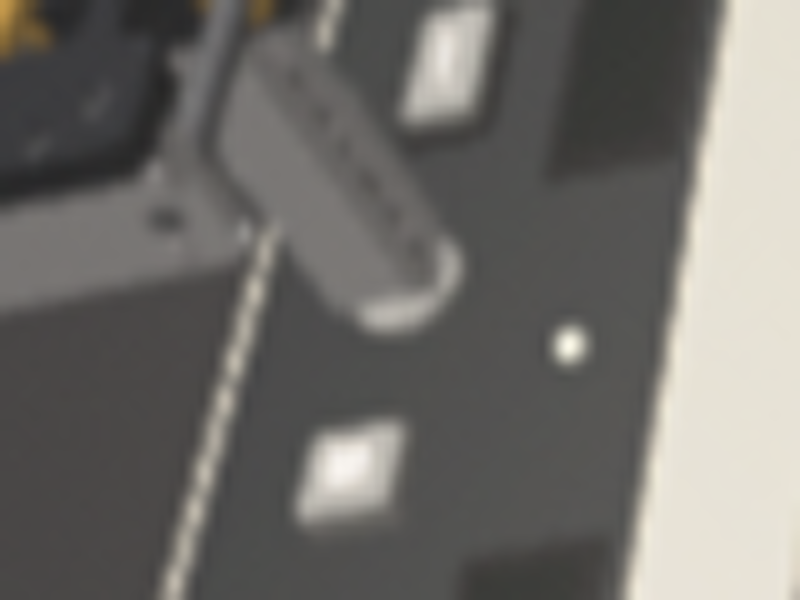

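View pics/m_side.png

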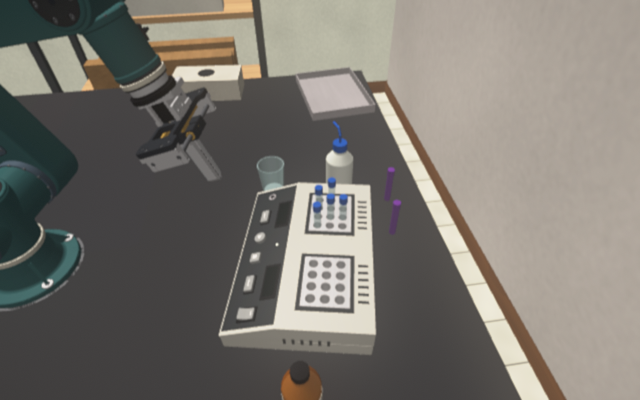

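All keys are out, nothing has moved (amber bottle still at pixel (301,385), tubes around (330,200)), and the rocker is on at (246,314).

```bash
python3 -c "
from h import *
ctrl.sign_off()"
```

```text
the job is handed in; nothing more can be done
```

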